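# Load the note-pad dispenser

### The arm

A 6-joint arm with a two-finger parallel gripper is mounted at the origin on the work surface; the furniture and walls round the work are solid. World frame = base frame: x ahead of the robot, y to its left, z up, the work surface at z = 0. Lengths are in m, angles in degrees, forces in N, time in s.
With the tool pointing down it reaches from about 0.4 to 0.825 m from the base axis. Payload 7 kg.
Tool frame: the origin (TCP) lies between the finger pads; the fingertips stand 19 mm ahead of it and the grasp point (between the pads) is the TCP; z points along the fingers, y is the line along which they close (so a half turn about z gives the same grasp; the last joint's range is limited). The gripper opens to 88 mm and grips with 3 to 60 N. Pads are 19 mm wide; open, the fingers measure 130 mm over their backs; the gripper's body (78 mm by 193 mm) begins 47 mm behind the grasp point.
Start: joints at [-49.039, 20.546, 0.682, 0, -70.136, -16.507], TCP at [0.279, -0.614, 0.246] pointing down, gripper open.
Joint ranges: [-176.03, 176.03], [-82.01, 121.73], [-58.28, 71.71], [-173.87, 95.51], [-174.79, -0.11], [-173.66, 173.66]. Speed limits (degrees/s): [136.94, 136.94, 172.46, 180, 180, 180].

### API

Orientations are given as [roll, pitch, yaw] about the fixed x, y, z axes, in that order (R = Rz(yaw) Ry(pitch) Rx(roll)).
In Python, from plant import get_obs, snapshot, close_job, spot_in, spot_point gives the robot as it stands.
- The arm moves only by the tool play_rows, never from a script. Its argument "plan" is a list of rows, each a list of 6 numbers: the shift along the tool's x, y, z in cm, then the turn, a rotation vector about the tool's x, y, z in degrees. A call has 1 to 20 rows; each row shifts and turns the commanded pose from where the row before left it, along the tool's axes as they then stand; what a row does not reach is not made up. A row lasts 1/12 s, in which the tool goes at most 41.7 mm and 7.16 degrees, less where a joint would pass 70% of its speed; a pose out of reach is approached as far as the arm can. A call is refused whole if a number of a shift passes 4.17 or a number of a turn 7.16, either way. A call with a gripper value outside its range is refused whole. "grip" is the finger opening in cm, from 0 to 8.76, set as the call begins (left out, the last holds). The fingers move at their own pace and stop on an object; the grip force is fixed at half the most. Time passes only in rows, so rows that do not move let the fingers close. It gives the time, the measured TCP pose, the force, the opening and the grip force at its end, in the units of the state.
- get_obs(): the state, without advancing time (a new reading comes with each control period).
- snapshot(name): name is "side" or "top" or "wrist"; returns a dict with "frame" (420x560x3 uint8, red, green, blue), "fx", "fy", "cx", "cy" (pixels), "position" and "attitude" of the camera in the world. Camera axes: x right, y down, z forward; pixel columns grow to the right and rows downward; lengths in m; the calibration is good to about 2 mm. A picture is of the moment at which its call begins. There is no depth.
- close_job(): hands the job in; it is judged then, once.
Trained networks look in the newest picture that a camera, given by its name, has taken for a name from the list of things; names that differ only in an ending like _2 or _b are one class to them, and where a whole thing is asked for, a point or a joint stands for the part that bears it (a point fixed in the world has none). Each returns a list of dicts, best first, with "score" (0 to 1); they miss things now and then, are a little off and sometimes report something else, mostly with a low value. They report only what shows in the picture. A call takes as long as a camera call. They do not tell look-alikes from the thing itself.
- spot_in(camera, thing): "position" ([x, y, z] in m, in world coordinates, good to about 4 mm: the middle of the surface that is visible of it).
- spot_point(camera, thing): "position" ([x, y, z] in m, in world coordinates, good to about 4 mm: a listed point, or the origin of a listed thing).
The state is a dict: "clock": time; "joint_pos": joint angles; "qvel": joint speeds; "tau": joint torques, N m; "tool_pos": TCP position; "orientation": TCP orientation; "force": force on the tool from outside, world axes, zero at the start; "moment": the same for the moment, N m; "opening": finger opening in m; "gripper_force": force on a finger pad.
Only numpy, scipy, OpenCV 4.12 (cv2) and the standard library are available. Lean on these libraries where they do the work, as an engineer would, in place of code of your own. Each camera call takes 0.05 s, during which the arm holds its last target. There are 200 camera calls.

### The job

Load the small yellow note pad into the spring-loaded dispenser: lay it in the mouth, long side along the dispenser, and push it down on top of the pink pad until it snaps in under both orange flaps, then let go so that the spring holds it level up against them. Leave the blue pad where it lies.

Things in the scene. Friction and masses are not known exactly. Their poses are not given: they have to be found in the camera images.
- dispenser: White pad magazine, fixed, 108 x 74 mm, 111 high, a pink pad already on its platform. Origin: centre of underside; x along its length. Well 82 (x) x 57 (y) mm, corner guides flare from z 95 to 111; +y and -y sides open over the middle 52 mm. Orange end flaps, hinged at x +-43, z 103, slope in and down to tips at x +-28, z 85. A pad laid in the mouth rests on them, its underside at z about 98 (top 113).
- pad_yellow: The pad to load: yellow oblong block of notes, 76 (x) x 51 (y) x 15 (z) mm, 50 g, loose on the desk. Origin: centre of its underside; x along the 76 mm length, z up.
- pad_blue: Blue pad of the same shape and size, 76 x 51 x 15 mm, loose on the desk, to be left alone. Origin: centre of its underside; x along the length.
- platform (a joint): Depth of the sprung platform, m, growing downward: 0 at the start (pink pad under flaps), 0.015 with two pads, 0.027 at its stop (upper pad's top at z 73 mm). A push of 3 to 8 N on the middle of the new pad swings the flaps aside; they snap back over it once its top is below z 78 mm; on release the spring (4.5 N) lifts its top to the flap tips, z 85 mm.
Not all that is in view belongs to the job. Of the things shaped like the pad_yellow, the yellow one is meant.

How it is judged (in metres and radians):
At the end, for the whole second after the job is handed in: The yellow pad rests on the pink one under the flaps: centred within 10 mm, level within 8 degrees, along the dispenser within 10 degrees, underside 64 to 74 mm above the desk (70 when held against the flaps), platform sunk 11 to 21 mm (x of pad_yellow in the frame of dispenser between -0.01 and 0.01 m and y of pad_yellow in the frame of dispenser between -0.01 and 0.01 m and z of pad_yellow in the frame of dispenser between 0.064 and 0.074 m and value of joint platform between 0.011 and 0.021 m and angle between pad_yellow's own z axis and vertical below 0.14 rad and angle between the x axis of pad_yellow and the x axis of dispenser, either way round below 0.18 rad and linear speed of pad_yellow below 0.02 m/s); the robot touches nothing.
It fails at once if the blue pad is moved by more than 20 mm (distance of pad_blue from where it was at the start of the episode above 0.02 m).
It also fails if it takes over 40 s, if anything falls off the work surface, if the arm or the gripper's body presses on something with over 40 N, if the wrist force passes 120 N, or if a joint passes its speed limit or range.

## Working session

There is one attempt and no reset: what is moved stays moved. The work goes in short steps, Python scripts to look and compute and a tool call to move; the robot and the scene stay as the last step left them, time stands still between calls to the robot, and variables do not carry over. Pictures are saved under pics/ and viewed, at most 10 in all, crops included, and the job is handed in when it is done.

Besides the shell and the picture viewer there is one more tool, called after ">>>" as name(argument=value, ...), one argument or row to a line, values as JSON. play_rows: Moves the arm, as the interface text tells. Its arguments: {"type":"object","properties":{"plan":{"type":"array","items":{"type":"array","items":{"type":"number"}}},"grip":{"type":"number"}},"required":["plan"]}

```bash
mkdir -p pics
cat > h.py <<'E'
from plant import *
import numpy as np, cv2
def snap(n,f=None):
    s=snapshot(n)
    if f: cv2.imwrite('pics/'+f,cv2.cvtColor(s['frame'],cv2.COLOR_RGB2BGR))
    return s
E
python3 - <<'E'
from h import *
a=snap('top');b=snap('side')
cv2.imwrite('pics/a.png',cv2.cvtColor(np.vstack([a['frame'],b['frame']]),cv2.COLOR_RGB2BGR)[:, :] if 0 else cv2.resize(cv2.cvtColor(np.hstack([a['frame'],b['frame']]),cv2.COLOR_RGB2BGR),(800,300)))
cv2.imwrite('pics/top.png',cv2.cvtColor(a['frame'],cv2.COLOR_RGB2BGR))
for c in('top','side'):
  for t in('pad_yellow','pad_blue','dispenser'):
    for f in(spot_in,spot_point): print(c,t,f.__name__,[(np.round(d['position'],3),round(d['score'],2)) for d in f(c,t)])
for s in(a,b): print({k:v for k,v in s.items() if k!='frame'})
print(get_obs())
E
```

```text
top pad_yellow call [(array([ 0.498, -0.131,  0.014]), 0.6), (array([ 0.247, -0.296,  0.015]), 0.6)]
top pad_yellow call [(array([ 0.236, -0.277, -0.001]), 0.65), (array([ 0.496, -0.129, -0.   ]), 0.55)]
top pad_blue call [(array([ 0.547, -0.012,  0.018]), 0.78)]
top pad_blue call [(array([ 0.545, -0.013,  0.006]), 0.75)]
top dispenser call [(array([0.453, 0.145, 0.092]), 0.82)]
top dispenser call [(array([0.457, 0.15 , 0.005]), 0.7)]
side pad_yellow call [(array([ 0.241, -0.3  ,  0.014]), 0.67)]
side pad_yellow call [(array([ 0.235, -0.277,  0.006]), 0.61)]
side pad_blue call []
side pad_blue call [(array([ 0.549, -0.009,  0.001]), 0.59)]
side dispenser call [(array([0.419, 0.157, 0.079]), 0.77)]
side dispenser call [(array([ 0.457,  0.155, -0.001]), 0.97)]
{'fx': 473.4667212119113, 'fy': 473.4667212119113, 'cx': 288.11262711585783, 'cy': 201.9673450185569, 'position': array([ 0.28497416, -0.03028851,  1.28561233]), 'attitude': array([-175.32105317,   -0.50835094,  -90.51871278])}
{'fx': 384.09047678167485, 'fy': 384.09047678167485, 'cx': 276.2062152776891, 'cy': 206.07527809649994, 'position': array([-0.26325937,  0.23902769,  0.6216408 ]), 'attitude': array([-126.77570088,    0.45252796, -113.57184628])}
{'clock': 0.7, 'joint_pos': array([-4.90381758e+01,  2.05452035e+01,  6.81983796e-01, -1.65538721e-04,
       -7.01335040e+01, -1.65062698e+01]), 'qvel': array([-0.01459418,  0.0297008 , -0.06923576, -0.05363076,  0.06351878,
        0.00288875]), 'tau': array([ 1.32838377e-04, -5.82161665e+01,  2.93246412e+01,  7.00113684e+00,
        1.24907514e-02, -3.23272263e-05]), 'tool_pos': array([ 0.27941877, -0.61444198,  0.24557398]), 'orientation': array([-1.79996903e+02,  1.08014702e-03, -1.55544502e+02]), 'force': array([0.30336357, 0.02452144, 0.54883357]), 'moment': array([-0.0256711 ,  0.05617492,  0.038075  ]), 'gripper_force': 0.0, 'opening': 0.08741673615600143}
```

View pics/a.png

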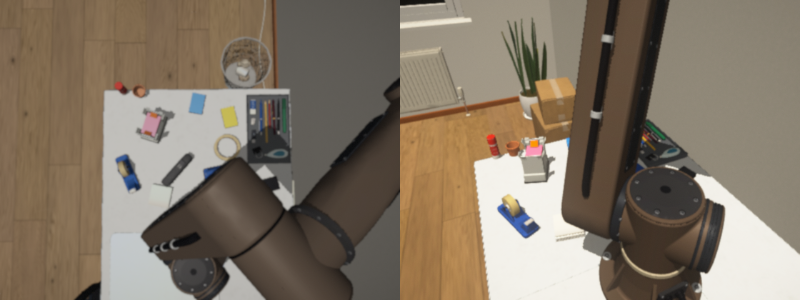

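View pics/top.png

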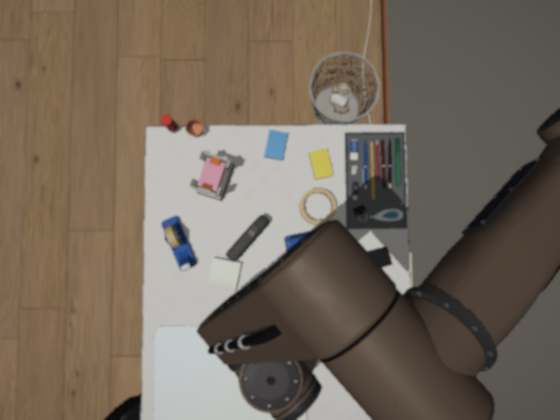

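Candidates for the pad in the top view: yellow block (320,163), blue pad (276,145), white pads at (225,272) and (378,255), and a blue thing at (298,242). By the description I choose (320,163). Next I check it in a crop and measure the angles.

```bash
cat >> h.py <<'E'
from scipy.spatial.transform import Rotation as R
def rot(s): return R.from_euler('xyz',s['attitude'],degrees=True).as_matrix()
def toplane(s,uv,z):
    uv=np.atleast_2d(uv).astype(float)
    d=np.c_[(uv[:,0]-s['cx'])/s['fx'],(uv[:,1]-s['cy'])/s['fy'],np.ones(len(uv))]@rot(s).T
    return s['position']+d*((z-s['position'][2])/d[:,2])[:,None]
def blob(s,lo,hi,z,roi=None,k=0):
    m=cv2.inRange(cv2.cvtColor(s['frame'],cv2.COLOR_RGB2HSV),lo,hi)
    if roi: q=np.zeros_like(m);q[roi[1]:roi[3],roi[0]:roi[2]]=255;m&=q
    out=[]
    for c in sorted(cv2.findContours(m,cv2.RETR_EXTERNAL,cv2.CHAIN_APPROX_NONE)[0],key=cv2.contourArea)[::-1][:3]:
        if cv2.contourArea(c)<15: continue
        p=toplane(s,c[:,0,:],z)[:,:2]
        r=cv2.minAreaRect((p*1000).astype(np.float32)); b=cv2.boxPoints(r)
        e=[b[1]-b[0],b[2]-b[1]]; e=max(e,key=np.linalg.norm)
        out.append((np.round(r[0],1),np.round(r[1],1),round(np.degrees(np.arctan2(e[1],e[0]))%180,1),cv2.boundingRect(c)))
    return out
E
python3 - <<'E'
from h import *
s=snap('top')
print('Y',blob(s,(20,80,80),(35,255,255),.015,(290,140,345,185)))
print('B',blob(s,(95,80,80),(115,255,255),.015,(255,120,300,170)))
print('P',blob(s,(150,40,80),(179,255,255),.085,(180,140,250,210)))
print('O',blob(s,(2,150,120),(16,255,255),.095,(180,145,250,210)))
f=s['frame']
c=lambda x,y,w,h:cv2.resize(f[y:y+h,x:x+w],(400,400),interpolation=cv2.INTER_CUBIC)
cv2.imwrite('pics/c.png',cv2.cvtColor(np.hstack([c(180,140,70,70),c(270,120,100,100)]),cv2.COLOR_RGB2BGR))
E
```

```text
Y [(array([ 492.9, -132. ]), array([75. , 50.8]), np.float32(13.0), (309, 149, 24, 30))]
B [(array([545.9, -10.4]), array([47.6, 72.4]), np.float32(168.4), (265, 131, 22, 28))]
P [(array([456.4, 154. ]), array([56. , 79.9]), np.float32(161.8), (197, 157, 29, 35))]
O [(array([488.6, 142.8]), array([19.4, 10.5]), np.float32(71.0), (212, 158, 8, 6)), (array([424.5, 164.1]), array([18.4,  7.2]), np.float32(71.0), (203, 184, 8, 5))]
```

View pics/c.png

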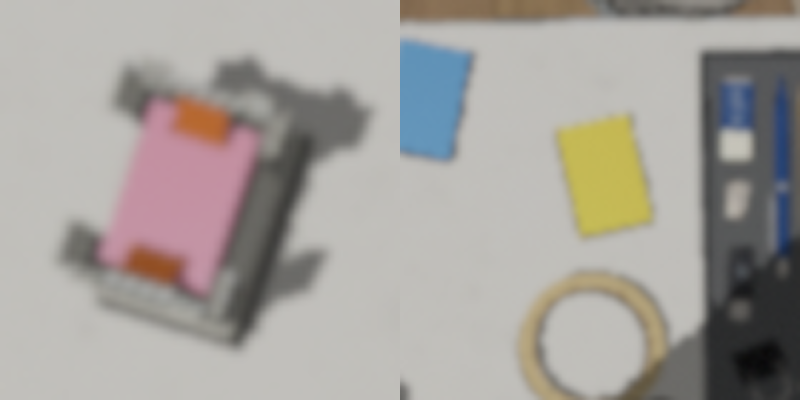

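The left crop shows the dispenser with its pink pad and orange flaps. The right crop shows the yellow oblong (top view pixel 320,163), 75x51 mm in plan, clear of the tape ring and the blue pad. I go above it.

>>> play_rows(
  plan=[
    [-2.19, 1.94, 0.4, 0, 0, 0],
    [-2.19, 1.94, 0.4, 0, 0, 0],
    [-2.19, 1.94, 0.4, 0, 0, 0],
    [-2.19, 1.94, 0.4, 0, 0, 0],
    [-2.19, 1.94, 0.4, 0, 0, 0],
    [-2.19, 1.94, 0.4, 0, 0, 0],
    [-2.19, 1.94, 0.4, 0, 0, 0],
    [-2.19, 1.94, 0.4, 0, 0, 0],
    [-2.19, 1.94, 0.4, 0, 0, 0],
    [-2.19, 1.94, 0.4, 0, 0, 0],
    [-2.19, 1.94, 0.4, 0, 0, 0],
    [-2.19, 1.94, 0.4, 0, 0, 0],
    [-2.19, 1.94, 0.4, 0, 0, 0],
    [-2.19, 1.94, 0.4, 0, 0, 0],
    [-2.19, 1.94, 0.4, 0, 0, 0],
    [-2.19, 1.94, 0.4, 0, 0, 0],
    [-2.19, 1.94, 0.4, 0, 0, 0],
    [-2.19, 1.94, 0.4, 0, 0, 0],
    [0, 0, 0, 0, 0, 5.75],
    [0, 0, 0, 0, 0, 5.75],
  ],
  grip=8.76,
)

```text
clock: 2.42
tool_pos: [0.4943, -0.1318, 0.1734]
orientation: [180.0, -0.0, -167.1]
force: [-0.0, -0.1, 0.6]
opening: 0.0881
gripper_force: 0.0
```

Run:
```python
from h import *
s=snap('wrist','w1.png')
print(blob(s,(20,80,80),(35,255,255),.015), spot_point('wrist','pad_yellow'))
o=get_obs();print(o['clock'],o['tool_pos'],o['orientation'],o['joint_pos'])
```

```text
[(array([ 383. , -118.4]), array([92.3, 99. ]), np.float32(103.0), (260, 0, 125, 125)), (array([ 495.7, -133. ]), array([78. , 51.4]), np.float32(11.6), (244, 149, 60, 85)), (array([ 469.4, -269.3]), array([  8.4, 146. ]), np.float32(179.5), (112, 37, 26, 173))] [{'position': [0.4995, -0.133, -0.0033], 'score': 0.73}]
2.5167 [ 0.49387247 -0.13286295  0.17360792] [-1.79998748e+02  4.46971870e-03 -1.67088558e+02] [ 6.96910534e+00  8.68334381e+00 -2.55579378e+01  9.46816088e-04
 -5.57541431e+01 -8.40581964e+01]
```

View pics/w1.png

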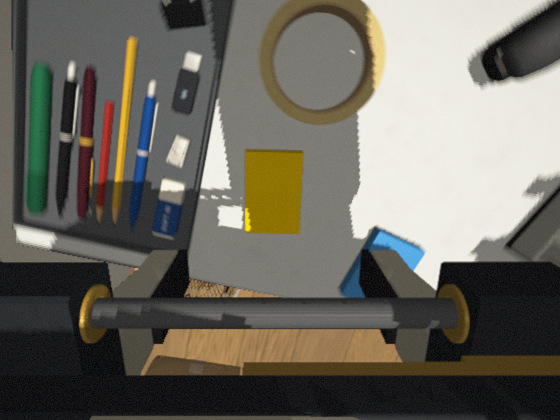

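The wrist view shows the pad at (244–303, 149–234), square to the fingers. The pen tray is close on the left (px ~195), so I descend with the fingers partly closed.

>>> play_rows(
  plan=[
    [-0.2, 0, 0, 0, 0, 0.5],
    [0, 0, 0, 0, 0, 0],
    [0, 0, 2.5, 0, 0, 0],
    [0, 0, 2.5, 0, 0, 0],
    [0, 0, 2.5, 0, 0, 0],
    [0, 0, 2.5, 0, 0, 0],
    [0, 0, 1.5, 0, 0, 0],
    [0, 0, 1.5, 0, 0, 0],
    [0, 0, 1.2, 0, 0, 0],
    [0, 0, 1, 0, 0, 0],
    [0, 0, 0, 0, 0, 0],
    [0, 0, 0, 0, 0, 0],
  ],
  grip=6.6,
)

```text
clock: 3.52
tool_pos: [0.4955, -0.1332, 0.0215]
orientation: [180.0, -0.0, -167.5]
force: [0.1, -0.1, -0.3]
opening: 0.0657
gripper_force: 0.0
```

>>> play_rows(
  plan=[
    [0, 0, 0, 0, 0, 0],
    [0, 0, 0, 0, 0, 0],
    [0, 0, 0, 0, 0, 0],
    [0, 0, 0, 0, 0, 0],
    [0, 0, 0, 0, 0, 0],
    [0, 0, 0, 0, 0, 0],
  ],
  grip=4.5,
)

```text
clock: 4.02
tool_pos: [0.496, -0.1329, 0.0222]
orientation: [-180.0, 0.1, -167.5]
force: [-1.0, 1.2, 5.8]
opening: 0.0505
gripper_force: 30.0
```

>>> play_rows(
  plan=[
    [0, 0, -1, 0, 0, 0],
    [0, 0, -3, 0, 0, 0],
    [0, 0, -3, 0, 0, 0],
    [0, 0, -3, 0, 0, 0],
    [0, 0, -3, 0, 0, 0],
    [0, 0, -3, 0, 0, 0],
    [0, 0, -1, 0, 0, 0],
    [0, 0, 0, 0, 0, 0],
  ],
)

```text
clock: 4.68
tool_pos: [0.4972, -0.1329, 0.1954]
orientation: [-179.9, 0.4, -167.5]
force: [-0.3, -0.2, -1.3]
opening: 0.0505
gripper_force: 30.0
```

>>> play_rows(
  plan=[
    [-0.19, 2.4, 0, 0, 0, 0],
    [-0.19, 2.4, 0, 0, 0, 0],
    [-0.19, 2.4, 0, 0, 0, 0],
    [-0.19, 2.4, 0, 0, 0, 0],
    [-0.19, 2.4, 0, 0, 0, 0],
    [-0.19, 2.4, 0, 0, 0, 0],
    [-0.19, 2.4, 0, 0, 0, 0],
    [-0.19, 2.4, 0, 0, 0, 0],
    [-0.19, 2.4, 0, 0, 0, 0],
    [-0.19, 2.4, 0, 0, 0, 0],
    [-0.19, 2.4, 0, 0, 0, 0],
    [-0.19, 2.4, 0, 0, 0, 0],
    [0, 0, 0, 0, 0, 6.2],
    [0, 0, 0, 0, 0, 6.2],
    [0, 0, 0, 0, 0, 6.2],
    [0, 0, 0, 0, 0, 6.2],
    [0, 0, 0, 0, 0, 6.2],
    [0, 0, 0, 0, 0, 0],
    [0, 0, 0, 0, 0, 0],
  ],
)

```text
clock: 6.27
tool_pos: [0.4553, 0.1529, 0.1909]
orientation: [-179.9, -0.1, 161.6]
force: [1.0, 0.3, -1.0]
opening: 0.0509
gripper_force: 30.0
```

Run:
```python
from h import *
s=snap('wrist'); t=snap('side')
cv2.imwrite('pics/w2.png',cv2.cvtColor(cv2.resize(np.hstack([s['frame'],t['frame']]),(800,300)),cv2.COLOR_RGB2BGR))
for c in('wrist','side'):
  for n in('dispenser','pad_yellow','platform'): print(c,n,[(np.round(d['position'],3),round(d['score'],2)) for d in spot_point(c,n)])
o=get_obs();print(o['clock'],o['tool_pos'],o['orientation'],o['joint_pos'],o['force'])
```

```text
wrist dispenser []
wrist pad_yellow [(array([0.46 , 0.15 , 0.166]), 0.7)]Traceback (most recent call last):
  File "<stdin>", line 5, in <module>
ValueError: it knows: dispenser, pad_blue, pad_yellow
```

View pics/w2.png

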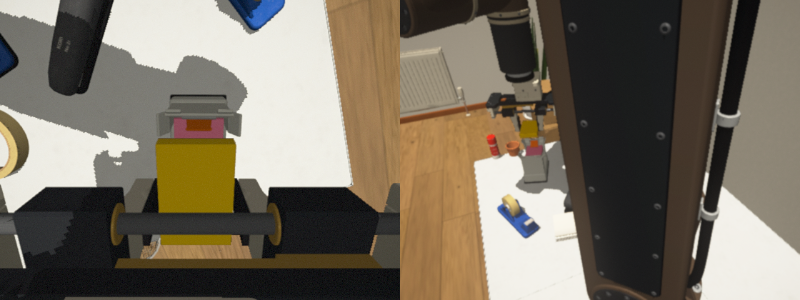

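The wrist view (left half, scaled) shows the pad held level over the dispenser. The near flap is at (199,126) and the pad's front edge runs from 157 to 235. I measure the offset numerically.

Run:
```python
from h import *
s=snap('wrist');o=get_obs();print(o['clock'],o['tool_pos'],o['orientation'])
T=o['tool_pos'];y=np.radians(o['orientation'][2])
M=np.array([[np.cos(y),np.sin(y)],[np.sin(y),-np.cos(y)]])
hsv=cv2.cvtColor(s['frame'],cv2.COLOR_RGB2HSV)
def rep(name,lo,hi,z,roi):
    q=cv2.inRange(hsv,lo,hi);k=np.zeros_like(q);k[roi[1]:roi[3],roi[0]:roi[2]]=255;q&=k
    c=max(cv2.findContours(q,0,1)[0],key=cv2.contourArea);
    p=(toplane(s,c[:,0,:],z)[:,:2]-T[:2])@M.T*1000
    print(name,cv2.boundingRect(c),'tool x',p[:,0].min().round(1),p[:,0].max().round(1),'y',p[:,1].min().round(1),p[:,1].max().round(1),'rect',cv2.minAreaRect(p.astype(np.float32)))
rep('Y',(18,100,60),(35,255,255),T[2]-.0065,(200,170,350,350))
rep('O',(0,150,60),(14,255,255),.095,(220,150,340,190))
rep('P',(150,40,60),(179,255,255),.085,(200,150,350,195))
```

```text
6.5167 [0.45571165 0.15311804 0.19143541] [-1.79988724e+02 -9.78190342e-03  1.61541035e+02]
Y (218, 194, 113, 104) tool x -11.0 41.1 y -25.2 25.5 rect ((15.02413558959961, 0.11192131042480469), (50.73382568359375, 51.97890853881836), 89.88863372802734)
O (259, 166, 37, 17) tool x 24.2 35.7 y -10.3 15.0 rect ((29.971126556396484, 2.3217554092407227), (25.289196014404297, 11.402429580688477), 89.87445068359375)
P (242, 164, 71, 29) tool x 14.1 35.2 y -23.0 28.0 rect ((24.676151275634766, 2.5139026641845703), (51.00288772583008, 20.958518981933594), 89.8725357055664)
```

>>> play_rows(
  plan=[
    [-0.3, 0.2, 0, 0, 0, 0],
    [0, 0, 1.5, 0, 0, 0],
    [0, 0, 1.5, 0, 0, 0],
    [0, 0, 1.5, 0, 0, 0],
    [0, 0, 1.0, 0, 0, 0],
    [0, 0, 0, 0, 0, 0],
    [0, 0, 0, 0, 0, 0],
    [0, 0, 0, 0, 0, 0],
  ],
)

```text
clock: 7.18
tool_pos: [0.4598, 0.1544, 0.1372]
orientation: [180.0, 0.0, 161.5]
force: [0.8, -0.4, -1.5]
opening: 0.0505
gripper_force: 30.0
```

Run:
```python
from h import *
s=snap('wrist'); t=snap('side'); u=snap('top')
f=lambda i,x,y,w,h,W,H:cv2.resize(i['frame'][y:y+h,x:x+w],(W,H),interpolation=cv2.INTER_CUBIC)
cv2.imwrite('pics/w3.png',cv2.cvtColor(np.hstack([f(s,180,120,200,240,500,600),np.vstack([f(t,150,150,90,90,300,300),f(u,170,130,90,90,300,300)])]),cv2.COLOR_RGB2BGR))
o=get_obs();print(o['clock'],o['tool_pos'],o['orientation'],o['force'])
```

```text
7.3333 [0.45972471 0.15449657 0.1373752 ] [1.79926630e+02 4.91643724e-02 1.61466123e+02] [ 0.23319272 -0.28648711 -0.74619378]
```

View pics/w3.png

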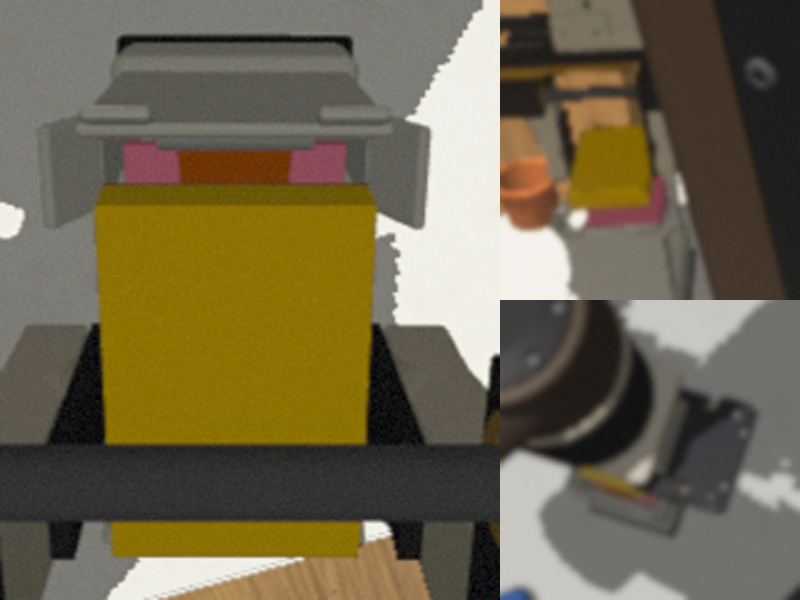

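Run:
```python
from h import *
s=snap('wrist');o=get_obs();T=o['tool_pos'];y=np.radians(o['orientation'][2])
M=np.array([[np.cos(y),np.sin(y)],[np.sin(y),-np.cos(y)]])
print(T,s['position'])
for n,u,v,z in [('padtopfront',95,205,T[2]-.0065),('..',377,205,T[2]-.0065),('botfront',98,184,T[2]-.0215),('..',370,184,T[2]-.0215),('back',112,556,T[2]-.0065),('..',360,556,T[2]-.0065),
 ('bar outer',80,110,.111),('..',392,110,.111),('bar inner',78,133,.111),('..',392,133,.111),('wingL',40,128,.111),('wingR',430,128,.111),('wingLend',50,225,.111),('wingRend',420,225,.111),('pinkL',123,160,.085),('pinkR',347,160,.085),('flap',178,165,.095),('flap',292,165,.095),('base rear',118,38,.111)]:
    p=toplane(s,[180+u/2.5,120+v/2.5],z)[0,:2]-T[:2]; print(n,np.round(M@p*1000,1))
```

```text
[0.45960324 0.15439354 0.13725762] [0.38156692 0.18040404 0.27611563]
padtopfront [ 37.1 -24.5]
.. [37.2 25.5]
botfront [ 36.7 -26.2]
.. [36.8 26.5]
back [-37.8 -24.6]
.. [-37.8  26. ]
bar outer [ 50.3 -29.8]
.. [50.4 30.9]
bar inner [ 45.8 -30.4]
.. [45.9 31.1]
wingL [ 46.8 -37.8]
wingR [46.9 38.5]
wingLend [ 26.7 -37.1]
wingRend [26.8 37.9]
pinkL [ 33.7 -25.2]
pinkR [33.8 26.1]
flap [ 35.2 -12. ]
flap [35.2 12.8]
base rear [ 64.1 -21.9]
```

Pad and dispenser centres agree within about 1 mm laterally, and lengthwise about midway between the estimates. I lower it into the mouth and watch the force.

>>> play_rows(
  plan=[
    [0, 0, 0.6, 0, 0, 0],
    [0, 0, 0.6, 0, 0, 0],
    [0, 0, 0.4, 0, 0, 0],
    [0, 0, 0.4, 0, 0, 0],
    [0, 0, 0.3, 0, 0, 0],
    [0, 0, 0.3, 0, 0, 0],
    [0, 0, 0, 0, 0, 0],
    [0, 0, 0, 0, 0, 0],
  ],
)

```text
clock: 8.05
tool_pos: [0.459, 0.154, 0.1102]
orientation: [-180.0, -0.0, 161.4]
force: [0.1, -0.4, -0.8]
opening: 0.0508
gripper_force: 30.0
```

>>> play_rows(
  plan=[
    [0, 0, 0.3, 0, 0, 0],
    [0, 0, 0.3, 0, 0, 0],
    [0, 0, 0.3, 0, 0, 0],
    [0, 0, 0.3, 0, 0, 0],
    [0, 0, 0.3, 0, 0, 0],
    [0, 0, 0, 0, 0, 0],
    [0, 0, 0, 0, 0, 0],
  ],
)

```text
clock: 8.63
tool_pos: [0.4595, 0.1543, 0.0955]
orientation: [180.0, 0.0, 161.5]
force: [1.2, -0.5, 2.7]
opening: 0.0508
gripper_force: 30.0
```

>>> play_rows(
  plan=[
    [0, 0, 0.3, 0, 0, 0],
    [0, 0, 0.3, 0, 0, 0],
    [0, 0, 0.3, 0, 0, 0],
    [0, 0, 0.3, 0, 0, 0],
    [0, 0, 0.2, 0, 0, 0],
    [0, 0, 0.1, 0, 0, 0],
    [0, 0, 0, 0, 0, 0],
    [0, 0, 0, 0, 0, 0],
  ],
)

```text
clock: 9.3
tool_pos: [0.4595, 0.1543, 0.0806]
orientation: [180.0, 0.0, 161.5]
force: [1.1, -0.6, 5.4]
opening: 0.0509
gripper_force: 30.0
```

Run:
```python
from h import *
s=snap('wrist'); t=snap('side')
f=lambda i,x,y,w,h,W,H:cv2.resize(i['frame'][y:y+h,x:x+w],(W,H),interpolation=cv2.INTER_CUBIC)
cv2.imwrite('pics/w4.png',cv2.cvtColor(np.hstack([f(s,180,120,200,240,500,600),np.vstack([f(t,150,150,90,90,300,300)]*2)]),cv2.COLOR_RGB2BGR))
```

```text
(no output)
```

View pics/w4.png

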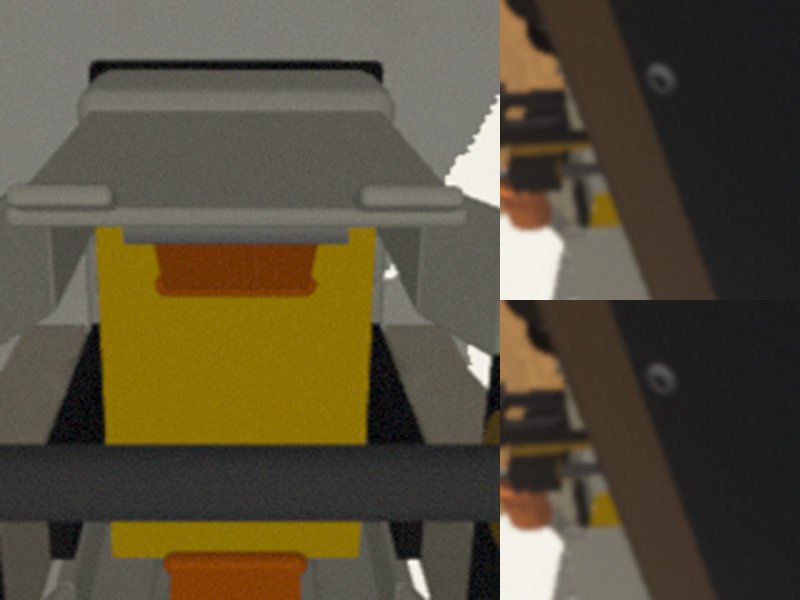

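The wrist view shows the front flap (tip at crop 235,290) lying over the pad. The rear flap's tip (235,553) is where parallax puts a closed flap at x −28, so both have snapped. I release and retreat.

>>> play_rows(
  plan=[
    [0, 0, 0, 0, 0, 0],
    [0, 0, 0, 0, 0, 0],
    [0, 0, 0, 0, 0, 0],
    [0, 0, 0, 0, 0, 0],
    [0, 0, 0, 0, 0, 0],
    [0, 0, 0, 0, 0, 0],
  ],
  grip=6.8,
)

```text
clock: 9.9
tool_pos: [0.4591, 0.154, 0.0804]
orientation: [-180.0, -0.0, 161.4]
force: [-0.1, 0.2, 0.1]
opening: 0.0677
gripper_force: 0.0
```

>>> play_rows(
  plan=[
    [0, 0, -0.5, 0, 0, 0],
    [0, 0, -1, 0, 0, 0],
    [0, 0, -2, 0, 0, 0],
    [0, 0, -3, 0, 0, 0],
    [0, 0, -3, 0, 0, 0],
    [0, 0, -3, 0, 0, 0],
    [0, 0, -2, 0, 0, 0],
    [-3, 0, 0, 0, 0, 0],
    [-3, 0, 0, 0, 0, 0],
    [-3, 0, 0, 0, 0, 0],
    [-2, 0, 0, 0, 0, 0],
    [0, 0, 0, 0, 0, 0],
    [0, 0, 0, 0, 0, 0],
  ],
)

```text
clock: 10.98
tool_pos: [0.5639, 0.1185, 0.2251]
orientation: [-179.9, -0.1, 161.4]
force: [-0.5, 0.5, 0.5]
opening: 0.0678
gripper_force: 0.0
```

Run:
```python
from h import *
s=snap('wrist'); t=snap('side')
f=lambda i,x,y,w,h,W,H:cv2.resize(i['frame'][y:y+h,x:x+w],(W,H),interpolation=cv2.INTER_CUBIC)
cv2.imwrite('pics/w5.png',cv2.cvtColor(np.hstack([f(s,0,0,560,420,480,360),f(t,150,150,90,90,320,360)]),cv2.COLOR_RGB2BGR))
for c in('wrist','side'):
  for n in('dispenser','pad_yellow'): print(c,n,[(np.round(d['position'],3),round(d['score'],2)) for d in spot_point(c,n)])
o=get_obs();print(o['clock'],o['tool_pos'],o['force'])
```

```text
wrist dispenser []
wrist pad_yellow [(array([0.462, 0.154, 0.07 ]), 0.82)]
side dispenser [(array([ 0.457,  0.154, -0.001]), 0.92)]
side pad_yellow [(array([0.461, 0.153, 0.071]), 0.45)]
11.2833 [0.56303625 0.11952078 0.22602218] [-0.734827    0.36216127  0.13345275]
```

View pics/w5.png

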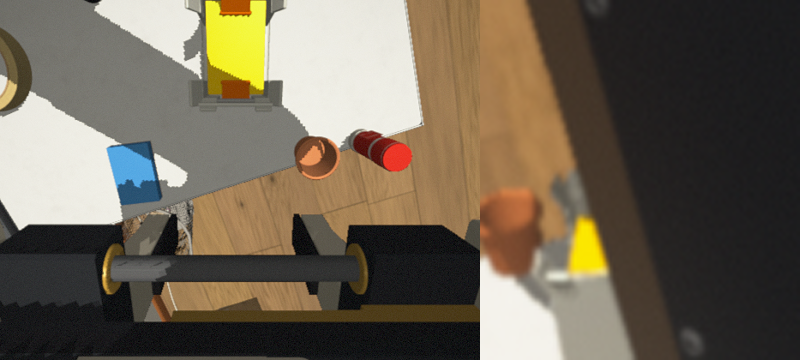

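The yellow pad lies under both flaps (235,5 and 235,88), level and along the dispenser, with its underside found at z 0.070–0.071. The blue pad (135,172) is undisturbed and the gripper is clear, so I hand in.

```bash
python3 -c "
from plant import *
print(close_job())"
```

```text
the job is handed in; nothing more can be done
None
```

The yellow pad is loaded level under both orange flaps, its underside measured at about 70 mm; the blue pad was left alone, the gripper is clear, and I handed the job in at about 11 s (no verdict was returned).

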